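Show the labelled welding filter plate

TASK

A long wrench has been left lying across the open box of welding filter plates: lift it off and lay it flat on the bare table, clear of the box, without dropping it. Then draw out the one plate with a notched corner, which marks its frosted, labelled end, and finish still holding it in the air a good hand's breadth above the box, tipped about 45 degrees so that the labelled face looks upward, with your fingers off the frosted strip. Do not drop the plate, leave the two plain plates in their slots, and do not disturb the jar, pulley or hammer.

Things in the scene. Friction and masses are not known exactly. Their poses are not given: they have to be found in the camera images.
- box: Open plywood box, fixed, at any yaw. Origin under its centre, z up, x along its 268 mm length; 130 mm wide. Floor 8 mm thick. End boards (x = +-129 mm, 10 mm thick) 118 mm high; long sides 50 mm high. Three slots across it at x = -64, 0, 64 mm, 11 mm wide, one plate in each; grooves guide the plates' ends for 42 mm above the floor, so plates come straight up
- plate_center (a point): Centre of the notched plate: dark glass, 8 mm thick (x), 110 mm long (y), 90 mm high (z), about 190 g, on its long edge in any one slot, top edge 98 mm above the table. x points out of the labelled face, y towards the frosted end, z up to the top edge as it stands. A 12 x 12 mm notch is cut from the top corner at the +y end: facing the label, it is at the top right
- plate_label (a point): Middle of the notched plate's label, on the +x face, 43 mm towards +y and 5 mm below the plate's centre; same axes. A whitish frosted strip with a blank paper label covers the last 25 mm (y from 30 to 55 mm) of that face only; the back is plain
- spare1_center (a point): Centre of a plain filter plate of the same glass and size, no notch and no frosted strip, standing in another slot
- spare2_center (a point): Centre of the other plain filter plate, same as the first, standing in the remaining slot
- wrench_mid (a point): Steel combination wrench, 340 mm long, 10 mm thick, flat, about 360 g, lying across the box's two end boards, underside 118 mm above the table and 20 mm above the plates. Point at mid-shank (22 mm wide), half-way through the thickness, within 15 mm of its centre of mass. x along the wrench (open jaw at +x, ring at -x, each about 44 mm wide), z up
- jar_center (a point): Closed amber glass jar, 72 mm diameter, 105 mm high, standing on the table to the robot's left; point on its axis, 52 mm up
- pulley_center (a point): Dark iron belt pulley, 110 mm diameter, 42 mm high, lying on the table to the robot's left; point on its axis, 21 mm up
- hammer_mid (a point): Welder's chipping hammer about 260 mm long, head 195 mm across, 28 mm high, lying on the table to the robot's right; point where its wooden handle meets the steel shank, 14 mm up; x axis along the handle towards the head
Mind the look-alikes: they are no part of the job. Leave any purple look-alike of the part that bears spare2_center alone.

How it is judged:
On the way, in this order (a step that is already met when the one before it is completed fails the run):
1. the wrench lies flat on the table, let go, clear of the box (height (world z) of wrench_mid below 0.016 m and contact force between wrench and the fingers below 0.1 N and contact force between wrench and box below 0.1 N and linear speed of wrench below 0.02 m/s), for 0.2 s.
2. the notched plate is drawn up out of the box by the fingers (height (world z) of plate_center above 0.15 m and contact force between plate and the fingers above 0.5 N), for 0.1 s.
At the end, for the whole second after the job is handed in: Fingers hold the notched plate still, centre over 190 mm above the table, touching nothing else, labelled face's normal within 60 deg of vertical, grasp under 20 mm from its middle towards the frosted end. Wrench flat on the table (middle under 16 mm), off the box; plain plates down in their slots (height (world z) of plate_center above 0.19 m and angle between plate_center's own x axis and vertical below 1.05 rad and y of the grasp point in the frame of plate_center below 0.02 m and contact force between plate and the fingers above 0.5 N and contact force between each of plate, wrench and box below 0.1 N and linear speed of plate below 0.03 m/s and height (world z) of wrench_mid below 0.016 m and linear speed of wrench below 0.02 m/s and z of each of spare1_center, spare2_center in the frame of box below 0.065 m); the arm keeps its last pose, push and grip.
It fails at once if a plain plate is lifted or pushed more than 30 mm (distance of any of spare1_center, spare2_center from where it was at the start of the episode above 0.03 m).
It fails at once if the jar, pulley or hammer is moved more than 30 mm (distance of any of jar_center, pulley_center, hammer_mid from where it was at the start of the episode above 0.03 m).
It fails at once if the wrench is dropped or knocked off (linear speed of wrench above 0.9 m/s and contact force between wrench and the fingers below 0.1 N).
It fails at once if the plate is dropped (linear speed of plate above 0.9 m/s and contact force between plate and the fingers below 0.1 N).
It also fails if it takes over 51 s, if anything falls off the work surface, if the arm or the gripper's body presses on something with over 40 N, if the wrist force passes 120 N, or if a joint passes its speed limit or range.

ROBOT

A 6-joint arm with a two-finger parallel gripper is mounted at the origin on the work surface. World frame = base frame: x ahead of the robot, y to its left, z up, the work surface at z = 0. Lengths are in m, angles in rad, forces in N, time in s.
With the tool pointing down it reaches from about 0.35 to 0.975 m from the base axis. Payload 7.1 kg.
Tool frame: the origin (TCP) lies midway between the tips of the shut fingers; the grasp point (between the pads) lies 19 mm behind it; z points along the fingers, x is the direction in which the jaws open and shut, and the axes are right-handed (so a half turn about z gives the same grasp; the last joint's range is limited). The gripper opens to 88 mm and grips with 3 to 60 N. Pads are 20 mm wide; open, the fingers measure 115 mm over their backs; the gripper's body (75 mm by 178 mm) begins 61 mm behind the grasp point.
Start: joints at [1.12, 0.423, 1.63, -0, 1.089, -0.019], TCP at [0.262, 0.568, 0.223] pointing down, gripper open.
Joint ranges: [-3, 3], [-0.9, 2.11], [0.09, 2.58], [-1.31, 4.45], [0.11, 2.69], [-2.54, 2.54]. Speed limits (rad/s): [2.39, 2.39, 3.01, 3.14, 3.14, 3.14].

INTERFACE

Orientations are given as a unit quaternion [w, x, y, z].
In Python, from station import move_pose, movel, movej, command_gripper, wait, inverse_kinematics, read_camera, camera_info, MotionError, job_done, get_time, get_joint_pos, get_qvel, get_effort, get_tcp_pos, get_ee_rot, get_ft_force, get_ft_torque, get_grip_width gives the robot as it stands. Calls block until the motion is done:
- move_pose(position, orientation): joint-space move of the TCP to a pose.
- movel(position, frame=None, v=0.15, until_force=None): straight line of the TCP; frame=None keeps the orientation; v is the mean speed in m/s. With until_force (N) it stops when the force on the tool has changed by that much, and returns True; else False.
- movej(angles): joint-space move.
- command_gripper(opening): opening from 0.0 (shut) to 1.0 (fully open); the grip force is fixed at half the most; returns when the fingers have stopped.
- wait(seconds).
- inverse_kinematics(position, orientation): joint angles nearest the present ones, or None.
- read_camera(name): name is "scene" or "top"; returns the picture (420x560x3 uint8, red, green, blue); there is no depth.
- camera_info(name): a dict with "intrinsics" (3x3 intrinsics, pixels), "T" (4x4, takes a point from camera to world coordinates). Camera axes: x right, y up, looking along -z (the intrinsics and any distortion apply to the point x, -y, -z); pixel columns grow to the right and rows downward; lengths in m; the calibration is good to about 2 mm. A picture is of the moment at which its call begins. camera_info takes no time and is no camera call.
A pose or a line that the arm cannot do raises MotionError and nothing moves.
- job_done(): hands the job in, once; it reports no verdict.
Readings, each from a call of its own:
- get_time(): time.
- get_joint_pos(): joint angles.
- get_qvel(): joint speeds.
- get_effort(): joint torques, N m.
- get_tcp_pos(): TCP position.
- get_ee_rot(): TCP orientation.
- get_ft_force(): force on the tool from outside, world axes, zero at the start.
- get_ft_torque(): the same for the moment, N m.
- get_grip_width(): opening from 0.0 (shut) to 1.0 (fully open).
Only numpy, scipy, OpenCV 4.12 (cv2) and the standard library are available. Lean on these libraries where they do the work, as an engineer would, in place of code of your own. Each camera call takes 0.05 s, during which the arm holds its last target.

## Working session

There is one attempt and no reset: what is moved stays moved. The work goes in short steps, each a Python script; the robot and the scene stay as the last script left them, time stands still between calls to the robot, and variables do not carry over. Pictures are saved under pics/ and viewed, and the job is handed in when it is done.

```bash
mkdir -p pics; ls; python3 - <<'E'
from station import *
import cv2
for n in("scene","top"):
    im=read_camera(n); cv2.imwrite(f"pics/{n}0.png",im[:,:,::-1])
    c=camera_info(n); print(n,c)
print(get_time(),get_grip_width())
E
```

```text
pics
scene {'intrinsics': array([[440.74502033,   0.        , 275.94275473],
       [  0.        , 440.74502033, 211.875981  ],
       [  0.        ,   0.        ,   1.        ]]), 'T': array([[ 0.8030711 , -0.41369297,  0.42887637,  1.22849021],
       [ 0.59559058,  0.57981363, -0.55595685, -0.83709123],
       [-0.01867292,  0.7019076 ,  0.7120232 ,  1.18265984],
       [ 0.        ,  0.        ,  0.        ,  1.        ]])}
top {'intrinsics': array([[456.22146068,   0.        , 276.84318224],
       [  0.        , 456.22146068, 204.70677402],
       [  0.        ,   0.        ,   1.        ]]), 'T': array([[-0.0171915 ,  0.99705674, -0.0747148 ,  0.50014292],
       [-0.99978771, -0.01799116, -0.01004298, -0.01285454],
       [-0.01135763,  0.07452628,  0.99715437,  1.4224234 ],
       [ 0.        ,  0.        ,  0.        ,  1.        ]])}
0.1 0.9957726923969429
```

View pics/scene0.png

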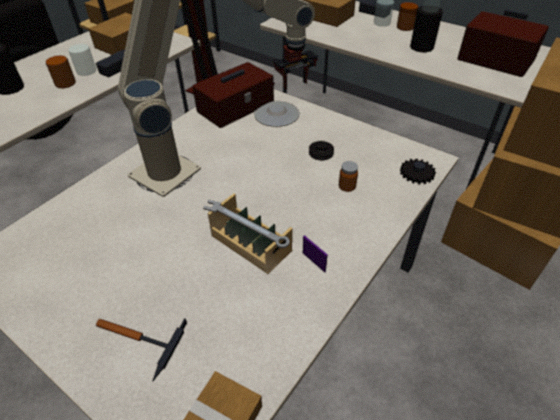

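View pics/top0.png

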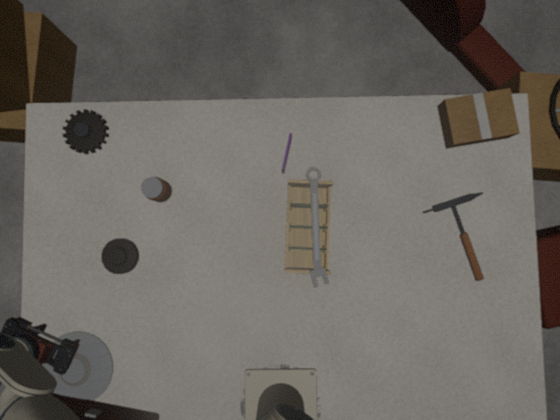

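The top view shows the box at about cols 286–332, rows 180–272, with the wrench along it: ring at (313,173), jaw at (319,280). A purple plate stands at (287,153). The jar is at (155,189), the pulley at (120,256) and the hammer at (460,235). I'll zoom in next.

```bash
python3 - <<'E'
import cv2
a=cv2.imread("pics/top0.png")[125:295,255:360]; a=cv2.resize(a,None,fx=3.5,fy=3.5,interpolation=cv2.INTER_CUBIC)
b=cv2.imread("pics/scene0.png")[185:280,195:335]; b=cv2.resize(b,None,fx=5.6,fy=5.6,interpolation=cv2.INTER_CUBIC)
import numpy as np
cv2.imwrite("pics/ztop.png",cv2.convertScaleAbs(a,alpha=1.5,beta=20));cv2.imwrite("pics/zscene.png",cv2.convertScaleAbs(b,alpha=1.5,beta=20))
E
```

```text
(no output)
```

View pics/ztop.png

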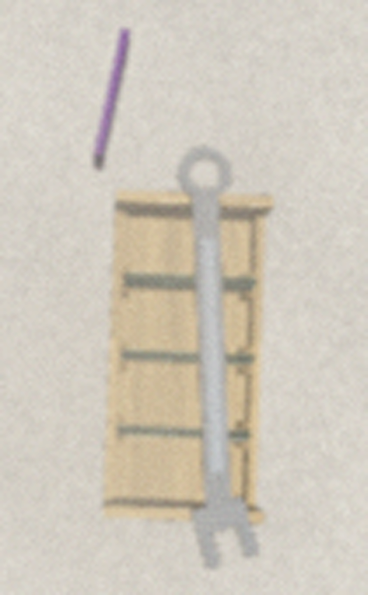

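View pics/zscene.png

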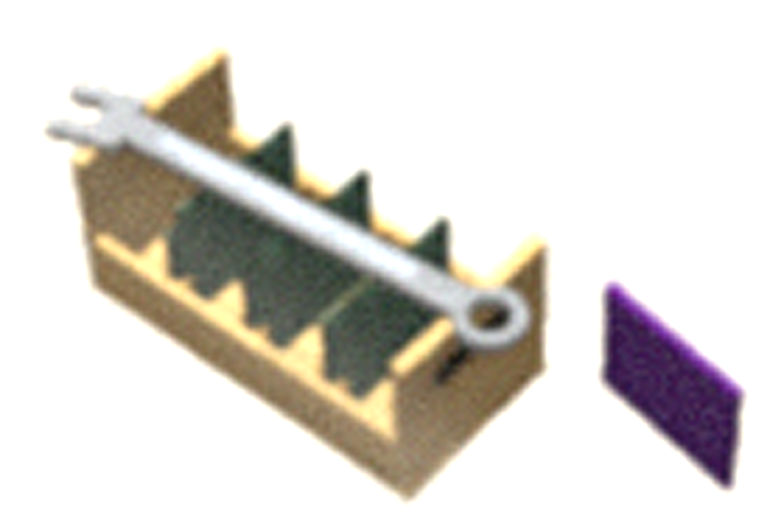

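```bash
cat > h.py <<'E'
import numpy as np, cv2
from station import *
def bp(n,u,v,z):
    c=camera_info(n);K=c["intrinsics"];T=c["T"]
    d=np.linalg.inv(K)@[u,v,1];d=T[:3,:3]@[d[0],-d[1],-d[2]];o=T[:3,3]
    return o+d*(z-o[2])/d[2]
def pj(n,P):
    c=camera_info(n);K=c["intrinsics"];T=c["T"]
    q=(np.atleast_2d(P)-T[:3,3])@T[:3,:3];q=q*[1,-1,-1];q=q@K.T
    return q[:,:2]/q[:,2:]
def zt(x,y): return 255+(x+.5)/3.5-.5,125+(y+.5)/3.5-.5
def zs(x,y): return 195+(x+.5)/5.6-.5,185+(y+.5)/5.6-.5
E
python3 - <<'E'
from h import *
for nm,p in dict(fl=(117,193),fr=(271,197),nl=(105,517),nr=(263,521)).items(): print(nm,bp("top",*zt(*p),.118).round(4))
for nm,p in dict(c=(228,53),d=(75,160),e=(546,243)).items(): print('s',nm,bp("scene",*zs(*p),.118).round(4))
for nm,p in dict(ring=(205,174),jawc=(225,515),jl=(194,518),jr=(250,510)).items(): print(nm,bp("top",*zt(*p),.123).round(4))
for nm,p in dict(p1=(126,282),p1b=(255,283),p2=(121,356),p2b=(252,357),p3=(118,431),p3b=(248,434)).items(): print(nm,bp("top",*zt(*p),.098).round(4))
for nm,p in dict(a=(124,30),b=(98,165)).items(): print('purple',bp("top",*zt(*p),.09).round(4))
for nm,p in dict(ring=(487,315),jaw=(120,120)).items(): print('s',nm,bp("scene",*zs(*p),.123).round(4))
print('jar',bp("top",155,189,.105),'pul',bp("top",120,256,.042))
E
```

```text
fl [ 0.6692 -0.0333  0.118 ]
fr [ 0.6635 -0.1596  0.118 ]
nl [ 0.4052 -0.0185  0.118 ]
nr [ 0.3999 -0.1463  0.118 ]
s c [ 0.4172 -0.0182  0.118 ]
s d [ 0.4029 -0.1448  0.118 ]
s e [ 0.6743 -0.0345  0.118 ]
ring [ 0.6829 -0.1056  0.123 ]
jawc [ 0.4055 -0.1153  0.123 ]
jl [ 0.4036 -0.0902  0.123 ]
jr [ 0.4092 -0.1355  0.123 ]
p1 [ 0.5972 -0.0396  0.098 ]
p1b [ 0.5944 -0.1467  0.098 ]
p2 [ 0.5358 -0.0343  0.098 ]
p2b [ 0.5331 -0.1427  0.098 ]
p3 [ 0.4739 -0.0306  0.098 ]
p3b [ 0.4697 -0.1378  0.098 ]
purple [ 0.8116 -0.0423  0.09  ]
purple [ 0.6969 -0.0182  0.09  ]
s ring [ 0.6815 -0.1029  0.123 ]
s jaw [ 0.4058 -0.1066  0.123 ]
jar [0.65112035 0.35443184 0.105     ] pul [0.45676528 0.47747404 0.042     ]
```

```bash
python3 - <<'E'
from h import *
for p in [(205,215),(209,300),(212,360),(215,440),(217,475),(203,147),(231,562)]: print(bp("top",*zt(*p),.128).round(4))
print(get_ee_rot(),get_tcp_pos(),get_time())
from scipy.spatial.transform import Rotation as Ro
def q(yaw,s=1):  # jaw axis along dir yaw
    x=np.array([np.cos(yaw),np.sin(yaw),0]);z=np.array([0,0,-1.]);R=np.c_[x,np.cross(z,x),z]
    r=Ro.from_matrix(R).as_quat();return [r[3],*r[:3]]
for y in(np.pi/2+.03,-np.pi/2+.03): print(inverse_kinematics([.538,-.107,.2],q(y)),inverse_kinematics([.55,.15,.005],q(y)))
E
sed -i '$r /dev/stdin' h.py <<'E'
from scipy.spatial.transform import Rotation as Ro
def q(yaw):
    x=np.array([np.cos(yaw),np.sin(yaw),0]);z=np.array([0,0,-1.]);R=np.c_[x,np.cross(z,x),z]
    r=Ro.from_matrix(R).as_quat();return [r[3],*r[:3]]
E
```

```text
[ 0.6485 -0.1044  0.128 ]
[ 0.5791 -0.1061  0.128 ]
[ 0.5304 -0.1074  0.128 ]
[ 0.466  -0.1083  0.128 ]
[ 0.4379 -0.1092  0.128 ]
[ 0.7045 -0.1041  0.128 ]
[ 0.3685 -0.1188  0.128 ]
[ 3.68672438e-04  8.42152348e-01  5.39239224e-01 -5.88080599e-04] [0.26130615 0.56719581 0.2219707 ] 0.1
[-2.18018749e-01  3.40426412e-01  1.81860281e+00 -4.44089210e-16
  9.82563427e-01 -1.81881508e+00] [ 2.45376552e-01  6.70445521e-01  1.84791191e+00 -4.44089210e-16
  6.23235223e-01 -1.35541977e+00]
[-2.18018749e-01  3.40426412e-01  1.81860281e+00 -4.44089210e-16
  9.82563427e-01  1.32277758e+00] [ 2.45376552e-01  6.70445521e-01  1.84791191e+00 -4.44089210e-16
  6.23235223e-01  1.78617288e+00]
```

```bash
python3 - <<'E'
from h import *
Q=q(-np.pi/2+.023)
move_pose([.5365,-.107,.2],Q); print(get_time())
movel([.5365,-.107,.1195],v=.1)
command_gripper(0.0); print(get_grip_width(),get_time(),get_ft_force())
movel([.5365,-.107,.16],v=.08); print(get_grip_width(),get_ft_force(),get_ft_torque(),get_time())
cv2.imwrite("pics/s1.png",cv2.resize(read_camera("scene")[150:300,150:350,::-1],None,fx=4,fy=4,interpolation=cv2.INTER_CUBIC))
cv2.imwrite("pics/t1.png",cv2.resize(read_camera("top")[120:300,220:400,::-1],None,fx=3.3,fy=3.3,interpolation=cv2.INTER_CUBIC))
E
```

```text
2.6833
0.24742766653931406 4.6667 [ 1.31448701 -1.5621068  -0.33549156]
0.24430837472980965 [ 0.34692419  0.21165547 -3.79574419] [-0.01393861  0.0701089  -0.00307978] 5.325
```

View pics/s1.png

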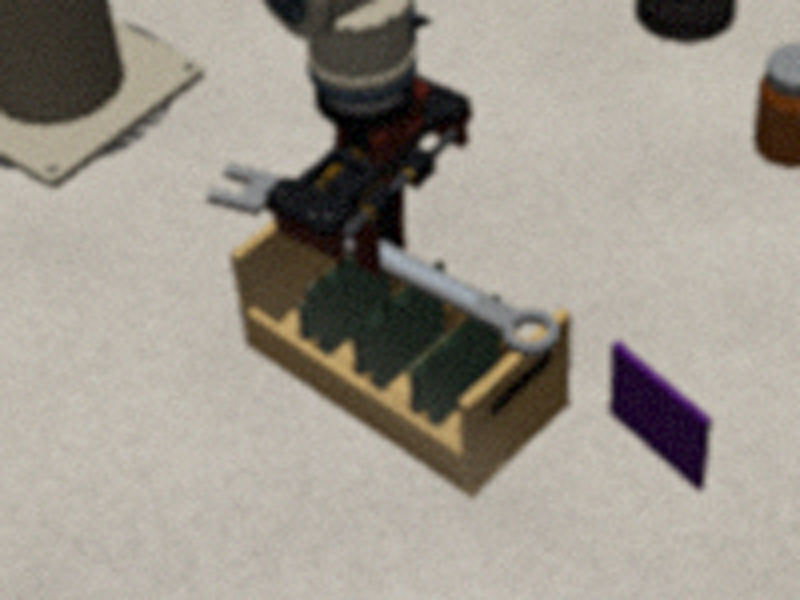

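View pics/t1.png

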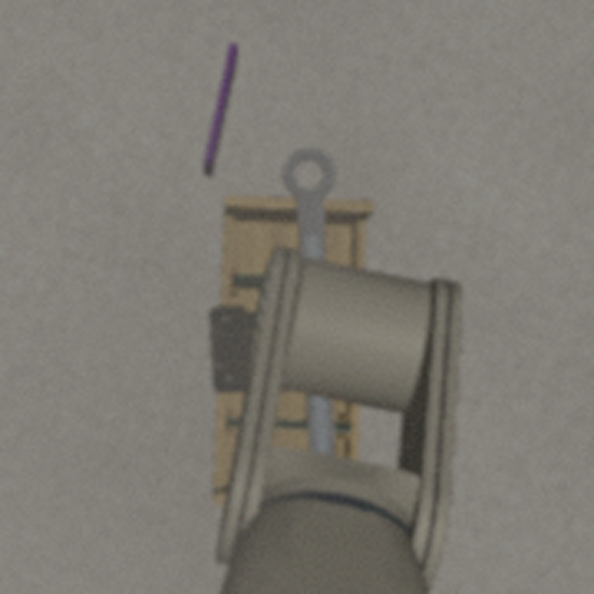

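The wrench is held level in the scene view, from the jaw at (240,190) to the ring at (530,330). Next I'll carry it to the left side and set it down.

```bash
python3 - <<'E'
from h import *
movel([.5365,-.107,.20],v=.15)
movel([.53,.16,.20],v=.2)
movel([.53,.16,.03],v=.12)
print(movel([.53,.16,.0015],v=.03,until_force=4),get_tcp_pos(),get_ft_force(),get_time())
command_gripper(0.5); print(get_grip_width())
wait(.1)
movel([.53,.16,.12],v=.15)
movej([0.75]+list(get_joint_pos()[1:]))
print(get_time())
cv2.imwrite("pics/s2.png",cv2.resize(read_camera("scene")[150:300,150:350,::-1],None,fx=4,fy=4,interpolation=cv2.INTER_CUBIC))
cv2.imwrite("pics/t2.png",cv2.resize(read_camera("top")[120:300,190:370,::-1],None,fx=3.3,fy=3.3,interpolation=cv2.INTER_CUBIC))
E
```

```text
True [0.52968311 0.15988257 0.00149137] [ 0.11443615 -0.58976377  5.52702954] 9.8
0.5024362266045491
12.4333
```

View pics/s2.png

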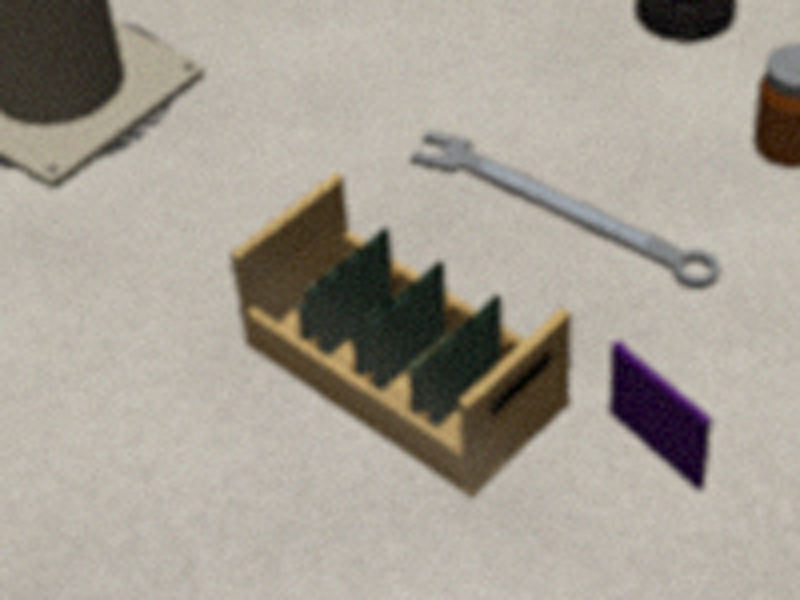

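View pics/t2.png

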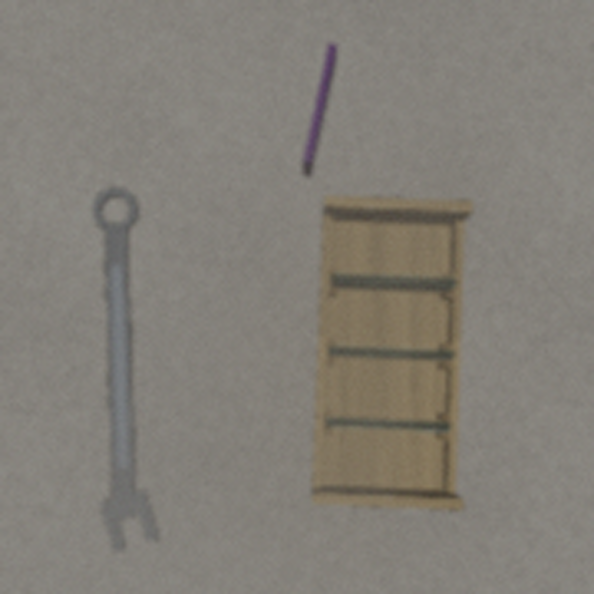

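```bash
python3 - <<'E'
import cv2
a=cv2.imread("pics/s2.png")[210:450,220:580];b=cv2.imread("pics/t2.png")[250:450,300:480]
cv2.imwrite("pics/s2z.png",cv2.convertScaleAbs(cv2.resize(a,None,fx=2.2,fy=2.2),alpha=2.2,beta=10))
cv2.imwrite("pics/t2z.png",cv2.convertScaleAbs(cv2.resize(b,None,fx=3,fy=3),alpha=2,beta=10))
E
```

```text
(no output)
```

View pics/s2z.png

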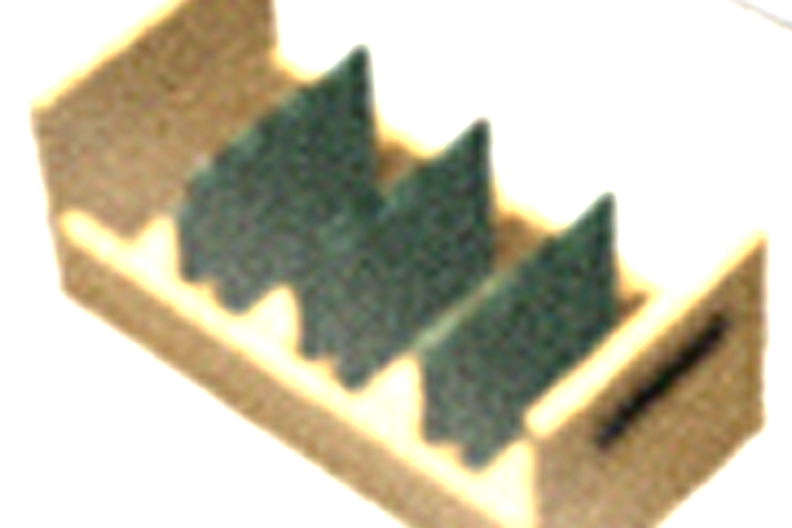

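View pics/t2z.png

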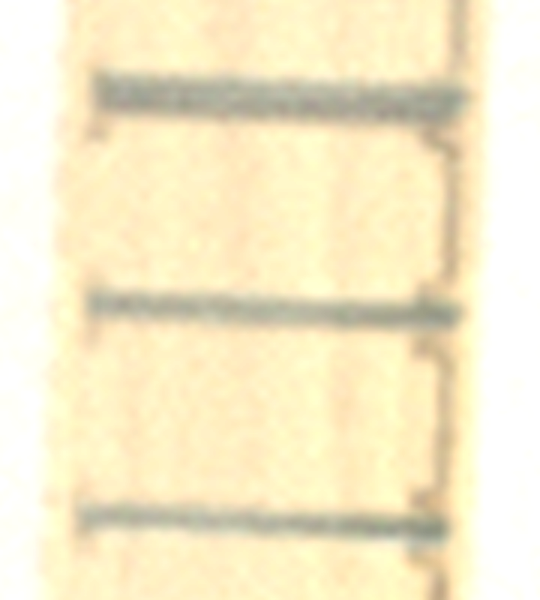

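```bash
python3 - <<'E'
from h import *
im=cv2.imread("pics/s2z.png"); C=np.array([.5365,-.089]);y=-.052
ex=np.array([np.cos(y),np.sin(y)]);ey=np.array([-ex[1],ex[0]])
for i in(-1,0,1):
    P=[[*(C+ex*.064*i+ey*b),z] for b,z in((-.055,.098),(.055,.098),(.055,.06),(-.055,.06))]
    p=pj("scene",P); p=(((p-[150,150])*4+1.5)-[220,210])*2.2
    cv2.polylines(im,[p.round().astype(int)],True,(0,0,255),1)
cv2.imwrite("pics/ov.png",im)
E
```

```text
(no output)
```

View pics/ov.png

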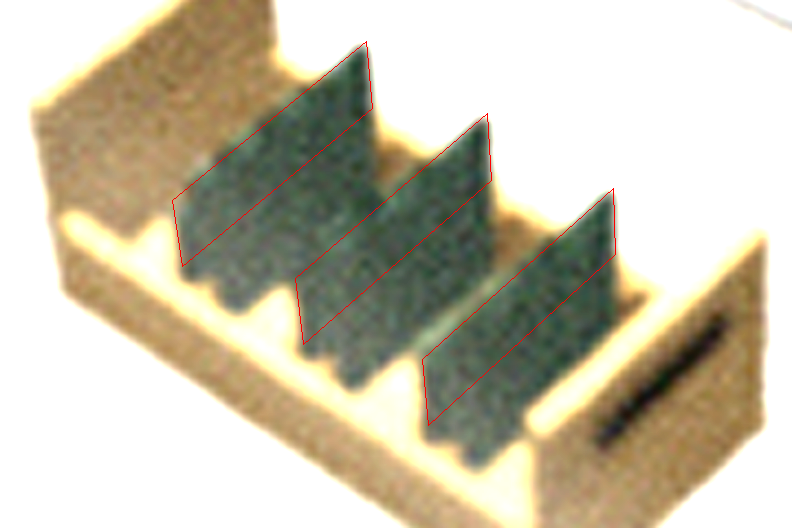

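The noise makes the notch ambiguous, so I'll average several frames.

```bash
python3 - <<'E'
from h import *
for n,(a,b,c,d),f in(("scene",(195,270,195,300),7),("top",(170,285,275,345),5)):
    m=np.mean([read_camera(n).astype(float) for _ in range(12)],0)
    np.save(f"pics/{n}avg.npy",m)
    z=cv2.resize(m[a:b,c:d,::-1],None,fx=f,fy=f,interpolation=cv2.INTER_CUBIC)
    cv2.imwrite(f"pics/{n}avg.png",np.clip(255*(z/255)**.6*1.2,0,255))
print(get_time())
E
```

```text
13.7333[ WARN:0@8.490] global loadsave.cpp:1063 imwrite_ Unsupported depth image for selected encoder is fallbacked to CV_8U.
```

View pics/sceneavg.png

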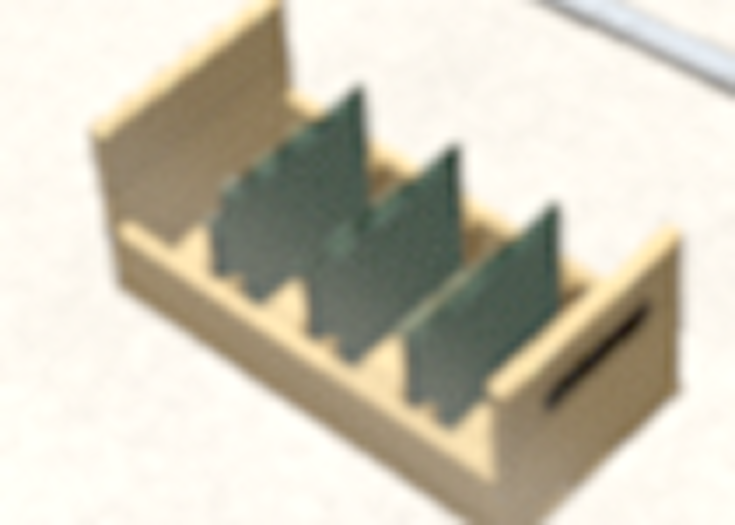

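View pics/topavg.png

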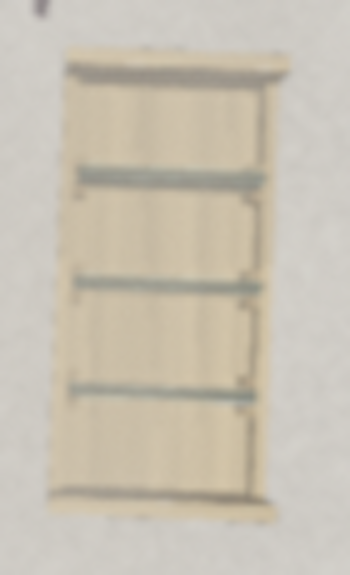

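```bash
python3 - <<'E'
from h import *
C=np.array([.5365,-.089]);y=-.052
ex=np.array([np.cos(y),np.sin(y)]);ey=np.array([-ex[1],ex[0]])
m=np.load("pics/sceneavg.npy")
z=cv2.resize(np.clip(255*(m[200:260,205:295,::-1]/255)**.6*1.2,0,255),None,fx=8,fy=8,interpolation=cv2.INTER_NEAREST).astype(np.uint8)
for i in(-1,0,1):
  for s in(.004,-.004):
    P=[[*(C+ex*(.064*i+s)+ey*b),zz] for b,zz in((-.055,.086),(-.043,.086),(-.043,.098),(.055,.098),(.055,.05),(-.055,.05))]
    p=((pj("scene",P)-[205,200])*8+4)
    cv2.polylines(z,[p.round().astype(int)],True,(0,0,255) if s>0 else (255,0,0),1)
cv2.imwrite("pics/ov2.png",z)
m=np.load("pics/topavg.npy")
for i in(-1,0,1):
  print(i)
  for b in np.arange(-.058,.06,.006):
    ps=pj("top",[[*(C+ex*(.064*i+s)+ey*b),.096] for s in(-.012,-.008,-.004,0,.004,.008)])
    print(round(b,3),[tuple(cv2.getRectSubPix(m.astype(np.float32),(1,1),tuple(map(float,p)))[0,0].astype(int)) for p in ps])
E
```

```text
-1
-0.058 [(np.int64(133), np.int64(120), np.int64(96)), (np.int64(133), np.int64(120), np.int64(97)), (np.int64(132), np.int64(120), np.int64(97)), (np.int64(131), np.int64(119), np.int64(97)), (np.int64(133), np.int64(120), np.int64(97)), (np.int64(135), np.int64(122), np.int64(97))]
-0.052 [(np.int64(111), np.int64(97), np.int64(74)), (np.int64(117), np.int64(103), np.int64(80)), (np.int64(99), np.int64(95), np.int64(79)), (np.int64(88), np.int64(84), np.int64(69)), (np.int64(105), np.int64(94), np.int64(73)), (np.int64(116), np.int64(101), np.int64(76))]
-0.046 [(np.int64(114), np.int64(100), np.int64(77)), (np.int64(102), np.int64(91), np.int64(74)), (np.int64(87), np.int64(87), np.int64(78)), (np.int64(74), np.int64(75), np.int64(64)), (np.int64(93), np.int64(85), np.int64(68)), (np.int64(98), np.int64(86), np.int64(66))]
-0.04 [(np.int64(129), np.int64(115), np.int64(89)), (np.int64(118), np.int64(108), np.int64(87)), (np.int64(97), np.int64(96), np.int64(84)), (np.int64(80), np.int64(80), np.int64(68)), (np.int64(110), np.int64(102), np.int64(82)), (np.int64(123), np.int64(11
[... 14956 characters left out ...]
(70)), (np.int64(93), np.int64(91), np.int64(79)), (np.int64(122), np.int64(114), np.int64(94)), (np.int64(129), np.int64(116), np.int64(94))]
0.05 [(np.int64(108), np.int64(97), np.int64(79)), (np.int64(84), np.int64(79), np.int64(69)), (np.int64(80), np.int64(78), np.int64(70)), (np.int64(90), np.int64(88), np.int64(75)), (np.int64(115), np.int64(106), np.int64(87)), (np.int64(124), np.int64(112), np.int64(90))]
0.056 [(np.int64(114), np.int64(102), np.int64(82)), (np.int64(110), np.int64(100), np.int64(82)), (np.int64(110), np.int64(100), np.int64(82)), (np.int64(110), np.int64(100), np.int64(82)), (np.int64(120), np.int64(107), np.int64(87)), (np.int64(125), np.int64(112), np.int64(90))]
```

View pics/ov2.png

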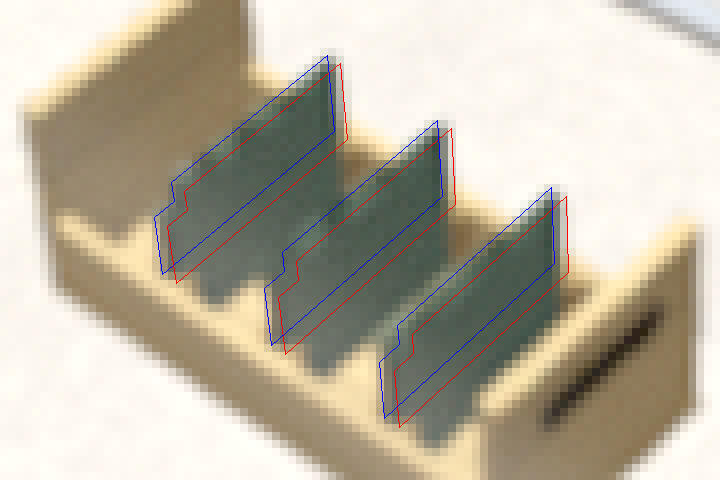

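```bash
python3 - <<'E'
from h import *
C=np.array([.5365,-.089]);y=-.052
ex=np.array([np.cos(y),np.sin(y)]);ey=np.array([-ex[1],ex[0]])
out=[]
for n in("scene","top"):
  m=np.load(f"pics/{n}avg.npy").astype(np.float32);row=[]
  for i in(-1,0,1):
    for b in(-.046,.046):
      p=pj(n,[[*(C+ex*.064*i+ey*b),.092]])[0]
      t=cv2.getRectSubPix(m,(17,17),tuple(map(float,p)))[:,:,::-1]
      t=cv2.resize(t,(125,250*1//2),interpolation=cv2.INTER_CUBIC)
      row.append(np.clip((t-30)*1.8,0,255))
  out.append(np.hstack(row))
cv2.imwrite("pics/cmp.png",np.vstack(out).astype(np.uint8))
E
```

```text
(no output)
```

View pics/cmp.png

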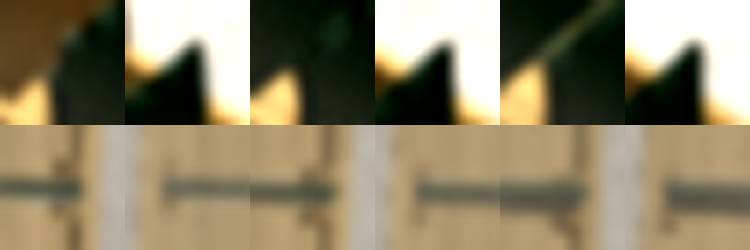

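```bash
python3 - <<'E'
from h import *
by=-.052;ex=np.array([np.cos(by),np.sin(by),0]);ey=np.array([-ex[1],ex[0],0])
C=np.array([.5365,-.089,0])
for g in(by,by+np.pi):
  Q=q(g);print('g',g,inverse_kinematics([*(C-.064*ex)[:2],.056],Q))
  R0=Ro.from_quat([*Q[1:],Q[0]])
  n=-ex; # label normal
  t=Ro.from_rotvec(-ey*np.radians(45)); 
  if t.apply(n)[2]<0:t=t.inv()
  for psi in range(-210,211,30):
    R=Ro.from_rotvec([0,0,np.radians(psi)])*t*R0; r=R.as_quat()
    j=inverse_kinematics([.5,-.09,.3],[r[3],*r[:3]])
    if j is not None: print(psi,R.as_matrix()[:,2].round(2),j.round(2))
E
```

```text
g -0.052 [-2.04117934e-01  4.94298320e-01  2.04014692e+00 -4.44089210e-16
  6.07147412e-01 -1.52117934e-01]
-210 [ 0.59 -0.38 -0.71] [ 0.05 -0.04  2.26 -1.1   0.49 -1.62]
-180 [ 0.71 -0.04 -0.71] [-0.31 -0.09  2.3   0.88  0.24  2.09]
-150 [ 0.63  0.32 -0.71] [-0.59  0.04  2.19  1.05  0.79  1.35]
-120 [ 0.38  0.59 -0.71] [-0.65  0.21  1.98  0.86  1.19  1.06]
-90 [ 0.04  0.71 -0.71] [-0.58  0.37  1.75  0.66  1.51  0.83]
-60 [-0.32  0.63 -0.71] [-0.46  0.49  1.55  0.44  1.76  0.57]
-30 [-0.59  0.38 -0.71] [-0.31  0.57  1.42  0.2   1.91  0.25]
0 [-0.71  0.04 -0.71] [-0.16  0.58  1.39 -0.08  1.95 -0.1 ]
30 [-0.63 -0.32 -0.71] [-0.    0.54  1.47 -0.34  1.84 -0.44]
60 [-0.38 -0.59 -0.71] [ 0.13  0.44  1.64 -0.57  1.63 -0.73]
90 [-0.04 -0.71 -0.71] [ 0.22  0.3   1.86 -0.77  1.34 -0.97]
120 [ 0.32 -0.63 -0.71] [ 0.23  0.13  2.08 -0.98  0.98 -1.22]
150 [ 0.59 -0.38 -0.71] [ 0.05 -0.04  2.26 -1.1   0.49 -1.62]
180 [ 0.71 -0.04 -0.71] [-0.31 -0.09  2.3   0.88  0.24  2.09]
210 [ 0.63  0.32 -0.71] [-0.59  0.04  2.19  1.05  0.79  1.35]
g 3.089592653589793 None
-210 [ 0.59 -0.38 -0.71] [ 0.05 -0.04  2.26 -1.1   0.49  1.52]
-180 [ 0.71 -0.04 -0.71] [-0.31 -0.09  2.3   0.88  0.24 -1.05]
-150 [ 0.63  0.32 -0.71] [-0.59  0.04  2.19  1.05  0.79 -1.79]
-120 [ 0.38  0.59 -0.71] [-0.65  0.21  1.98  0.86  1.19 -2.08]
-90 [ 0.04  0.71 -0.71] [-0.58  0.37  1.75  0.66  1.51 -2.31]
60 [-0.38 -0.59 -0.71] [ 0.13  0.44  1.64 -0.57  1.63  2.41]
90 [-0.04 -0.71 -0.71] [ 0.22  0.3   1.86 -0.77  1.34  2.17]
120 [ 0.32 -0.63 -0.71] [ 0.23  0.13  2.08 -0.98  0.98  1.92]
150 [ 0.59 -0.38 -0.71] [ 0.05 -0.04  2.26 -1.1   0.49  1.52]
180 [ 0.71 -0.04 -0.71] [-0.31 -0.09  2.3   0.88  0.24 -1.05]
210 [ 0.63  0.32 -0.71] [-0.59  0.04  2.19  1.05  0.79 -1.79]
```

The +y corners are all intact, and neither end of the far plate shows frost. The near plate's −y top corner (about (165–180, 185–215) in the overlay) looks notched, which puts its label towards the robot. To confirm, I'll lift it 22 mm, which is under the spare-plate limit, and look.

```bash
cat >> h.py <<'E'
by=-.045;ex=np.array([np.cos(by),np.sin(by),0]);ey=np.array([-ex[1],ex[0],0])
C=np.array([.536,-.0885,0])
E
python3 - <<'E'
from h import *
P=C-.064*ex+.004*ey; P=lambda z,b=C-.064*ex+.004*ey:[b[0],b[1],z]
Q=q(by)
move_pose(P(.2),Q); print(get_time())
movel(P(.12),v=.15)
print(movel(P(.056),v=.07,until_force=6),get_tcp_pos())
command_gripper(0.0); print(get_grip_width(),get_ft_force(),get_time())
print(movel(P(.078),v=.05,until_force=15),get_grip_width(),get_ft_force(),get_time())
m=np.mean([read_camera("scene").astype(float) for _ in range(8)],0)
cv2.imwrite("pics/s3.png",np.clip(255*(cv2.resize(m[180:270,190:310,::-1],None,fx=6,fy=6,interpolation=cv2.INTER_CUBIC)/255)**.6*1.2,0,255).astype(np.uint8))
E
```

```text
15.4833
False [ 0.47251843 -0.08166798  0.05625208]
0.08658636831858967 [0.61326864 0.7425625  1.39809767] 17.8833
False 0.09444220008065539 [-0.08277596  0.06134807 -1.34271635] 18.475<stdin>:10: RuntimeWarning: invalid value encountered in power
<stdin>:10: RuntimeWarning: invalid value encountered in cast
```

View pics/s3.png

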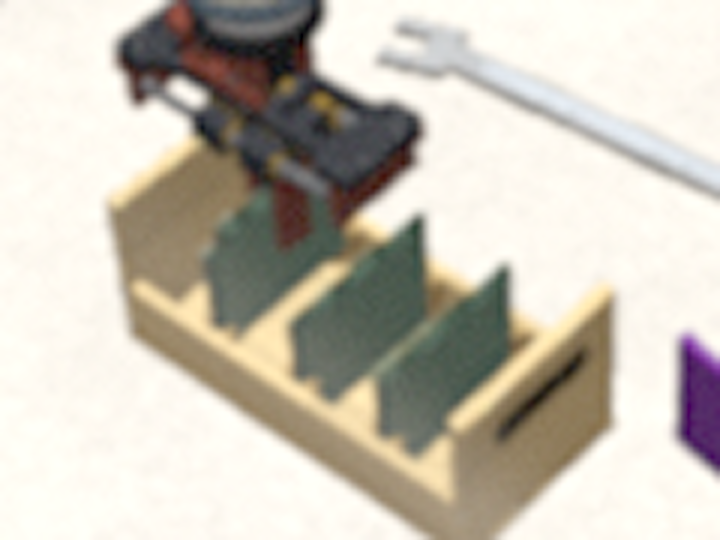

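Lifted, the near plate shows a stepped corner at (205–225, 225–250), while the middle plate's corner at (292,320) is full. The near plate is the notched one, so I'll draw it out and tilt it.

```bash
python3 - <<'E'
from h import *
b=C-.064*ex+.004*ey
movel([b[0],b[1],.15],v=.08)
movel([b[0],b[1],.30],v=.15); print(get_grip_width(),get_ft_force(),get_time())
Q=q(by);R0=Ro.from_quat([*Q[1:],Q[0]])
t=Ro.from_rotvec(ey*np.radians(45)); 
if t.apply(-ex)[2]<0:t=t.inv()
for k in(.5,1):
    r=(Ro.from_rotvec(t.as_rotvec()*k)*R0).as_quat(); qq=[r[3],*r[:3]]
    movel([b[0]+.03*k,b[1],.32],frame=qq,v=.05)
print(get_grip_width(),get_tcp_pos(),Ro.from_quat(r).as_matrix()[:,0],get_ft_force(),get_time(),get_joint_pos())
wait(.3)
m=np.mean([read_camera("scene").astype(float) for _ in range(6)],0)
cv2.imwrite("pics/s4.png",np.clip(cv2.resize(m[100:270,140:370,::-1],None,fx=3.4,fy=3.4)*1.6,0,255).astype(np.uint8))
m=np.mean([read_camera("top").astype(float) for _ in range(6)],0)
cv2.imwrite("pics/t4.png",np.clip(cv2.resize(m[120:400,90:480,::-1],None,fx=2,fy=2)*1.6,0,255).astype(np.uint8))
E
```

```text
0.08933333849149945 [ 0.22844065  0.17912391 -1.65189506] 21.075
0.08926192746606003 [ 0.50176691 -0.0816559   0.31968838] [ 0.70639096 -0.03180907 -0.70710678] [-0.17284715  0.93680498 -2.48358125] 22.2667 [-0.14283249  0.56648949  1.37634009 -0.07500649  1.97876379 -0.09924287]
```

View pics/s4.png

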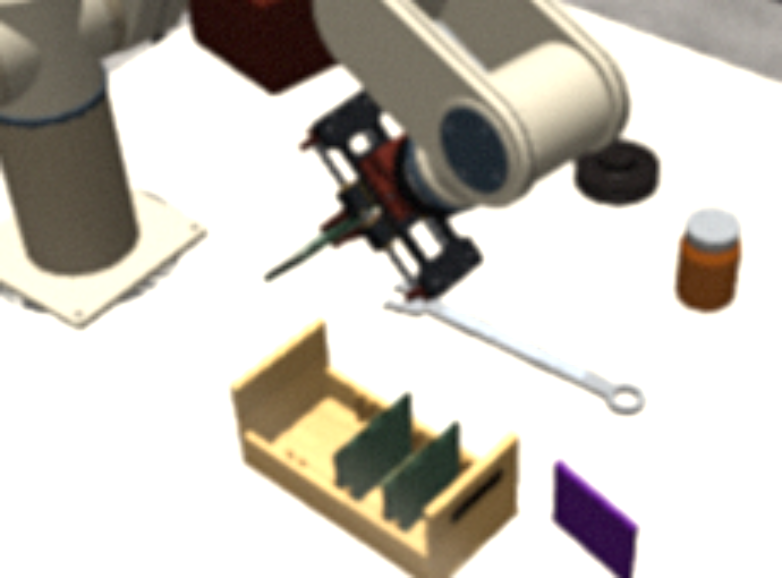

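View pics/t4.png

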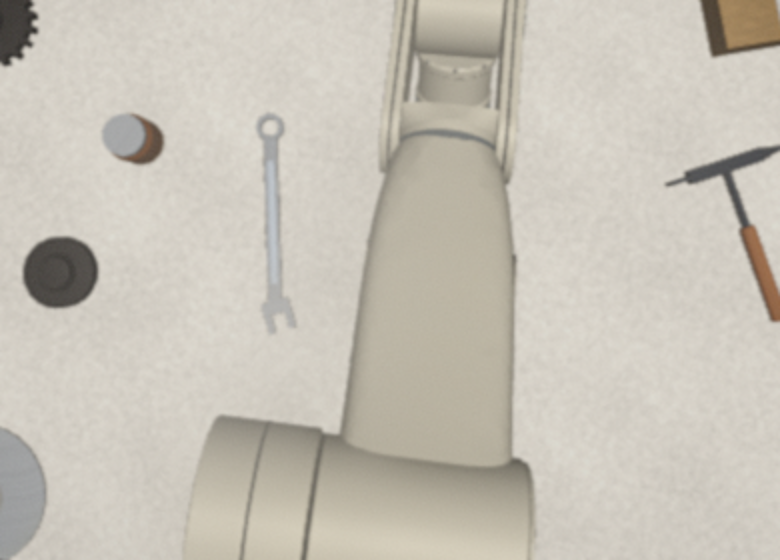

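The plate is held tipped, both plain plates are still in their slots, and the wrench lies flat. The label face is edge-on in the scene view, so I'll swing the base briefly to see it.

```bash
python3 - <<'E'
from h import *
j=list(get_joint_pos()); movej([j[0]+.7]+j[1:]); wait(.2)
m=np.mean([read_camera("scene").astype(float) for _ in range(6)],0)
cv2.imwrite("pics/s5.png",np.clip(cv2.resize(m[60:230,180:410,::-1],None,fx=3.4,fy=3.4)*1.5,0,255).astype(np.uint8))
print(get_time(),get_grip_width())
E
```

```text
25.0083 0.08981018708346467
```

View pics/s5.png

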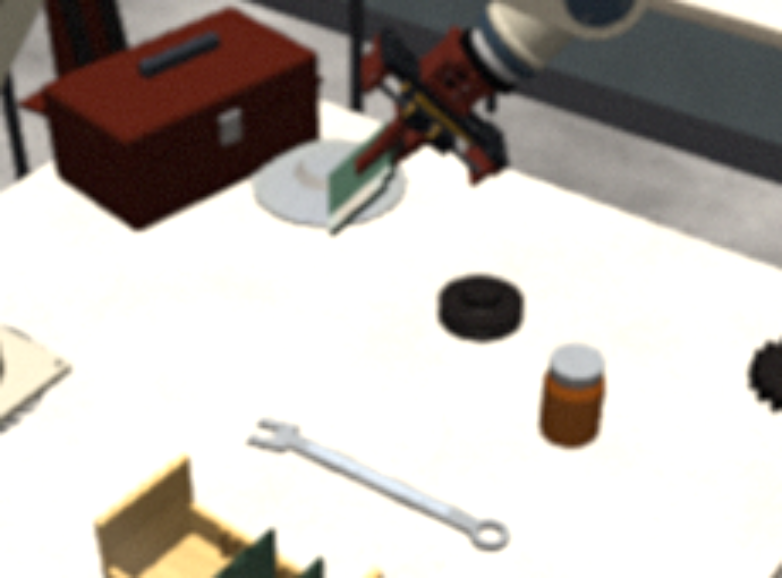

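The whitish strip is visible along the near edge of the upward face, around (360,200), and the fingers are clear of it. I'll swing back over the box and hand in.

```bash
python3 - <<'E'
from h import *
j=list(get_joint_pos()); movej([j[0]-.7]+j[1:]); wait(.5)
print(get_tcp_pos(),get_grip_width(),abs(get_qvel()).max(),get_ft_force(),get_time())
m=read_camera("scene"); cv2.imwrite("pics/s6.png",cv2.resize(m[100:270,140:370,::-1],None,fx=3.4,fy=3.4))
job_done()
E
```

```text
[ 0.50227811 -0.08161069  0.31990899] 0.08981677312513656 0.004374211523180331 [-0.04693003  0.46386766 -1.71100137] 26.85
the job is handed in; nothing more can be done
```

View pics/s6.png

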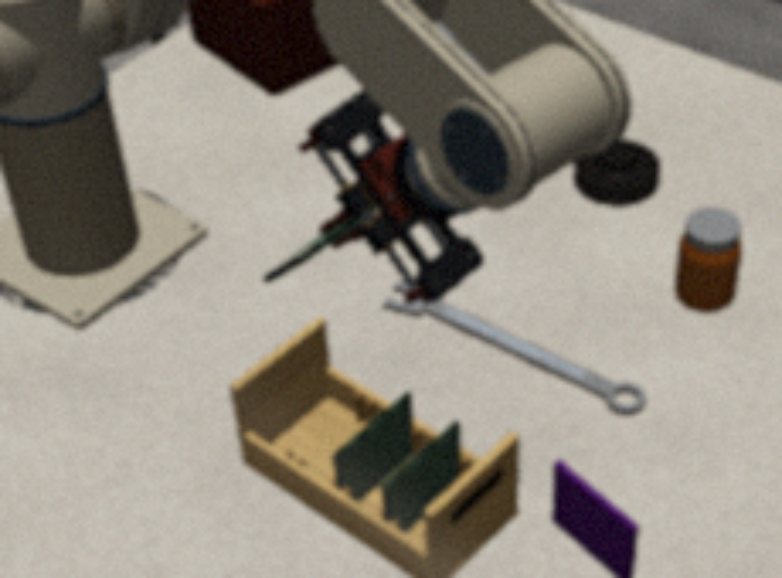

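I handed the job in at about 27 s. The wrench is flat on the bare table to the left of the box, let go. The notched plate, from the slot nearest the robot, is held in the air above the box, with its centre about 0.32 m above the table.

**Last checks:**
- **Plate:** it is tipped 45° and held still. The grip width is steady at about 8 mm and the force reading matches the plate's weight. A side look before handing in showed the frosted strip on the upper face, clear of the fingers.
- **Everything else:** the last scene picture shows both plain plates still in their slots. The jar, pulley, purple plate and wrench are where they were in the earlier pictures. The hammer is outside that picture; it was in place in a top view about 4 s earlier.

**Notch unclear at first:** the first pictures did not show clearly which plate had the notch. I settled it by lifting the near plate 22 mm, less than the 30 mm allowed for a plain plate, which showed the stepped corner. No check failed. The job gave no verdict.

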